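# Close the lever cam lock of a bed rail joint

### The arm

A 6-joint arm with a two-finger parallel gripper is mounted at the origin on the work surface. World frame = base frame: x ahead of the robot, y to its left, z up, the work surface at z = 0. Lengths are in mm, angles in rad, forces in N, time in s.
With the tool pointing down it reaches from about 350 to 925 mm from the base axis. Payload 6.4 kg.
Tool frame: the origin (TCP) lies between the finger pads; the fingertips stand 11 mm ahead of it and the grasp point (between the pads) lies 8 mm behind it; z points along the fingers, y is the direction in which the jaws open and shut (so a half turn about z gives the same grasp; the last joint's range is limited). The gripper opens to 85 mm and grips with 20 to 120 N. Pads are 22 mm wide; open, the fingers measure 114 mm over their backs; the gripper's body (76 mm by 85 mm) begins 54 mm behind the grasp point. The pads swing forward as they close: fully open they stand 13 mm farther back than shut.
Start: joints at [-1.287, 0.245, 1.558, -0, 1.339, -0.174], TCP at [287.29, -583.077, 242.29] pointing down, gripper open.
Joint ranges: [-3.13, 3.13], [-1.02, 2.26], [0.13, 2.54], [-0.95, 4.09], [0.21, 2.88], [-2.74, 2.74]. Speed limits (rad/s): [2.57, 2.57, 3.14, 3.14, 3.14, 3.14].

### API

Orientations are given as [roll, pitch, yaw] about the fixed x, y, z axes, in that order (R = Rz(yaw) Ry(pitch) Rx(roll)).
In Python, from station import monitor, grab_frame, manip gives the robot as it stands.
- The arm moves only by the tool drive_tool, never from a script. Its arguments are lists of equal length, an entry for each row: "gripper": the finger opening in m, from 0 to 0.0854; "slide": the shift along the world's x, y, z in m, a list of three; "yaw": the turn about the world's z in degrees. A call has exactly 10 rows; each row is the pose to reach, as a shift and turn from the pose measured when the call began; what a row does not reach only later rows make up. A row lasts 1/12 s, in which the tool goes at most 41.7 mm and 7.16 degrees, less where a joint would pass 70% of its speed; a pose out of reach is approached as far as the arm can. A call with a gripper value outside its range is refused whole. The fingers move at their own pace and stop on an object; "newtons" is the grip in N (left out, the last holds). Time passes only in rows, so rows that repeat a pose let the fingers close, or fill a call up. It gives the time, the measured TCP pose, the force and the opening at its end, in the units of the state.
- monitor.get_state(): the state, without advancing time (a new reading comes with each control period).
- grab_frame(name): name is "scene" or "top" or "wrist"; returns a dict with "img" (480x640x3 uint8, red, green, blue), "vertical_fov" (degrees; the focal length in pixels is half the picture's height over the tangent of half this angle, whatever the lens; pixels are square), "cx", "cy" (the principal point, pixels), "D" ([k1, k2, p1, p2, k3] as OpenCV has them; the pictures are not rectified), "pose" (4x4, takes a point from camera to world coordinates). Camera axes: x right, y up, looking along -z (the intrinsics and any distortion apply to the point x, -y, -z); pixel columns grow to the right and rows downward; lengths in mm; the calibration is good to about 2 mm. A picture is of the moment at which its call begins. There is no depth.
- manip.finish_job(): hands the job in, once; it reports no verdict.
The state is a dict: "t": time; "joints": joint angles; "qvel": joint speeds; "joint_torque": joint torques, N m; "tcp_pos": TCP position; "tcp_rot": TCP orientation; "contact_force": force on the tool from outside, world axes, zero at the start; "ft_torque": the same for the moment, N m; "finger_gap": opening from 0.0 (shut) to 1.0 (fully open).
Only numpy, scipy, OpenCV 4.12 (cv2) and the standard library are available. Lean on these libraries where they do the work, as an engineer would, in place of code of your own. Each camera call takes 0.05 s, during which the arm holds its last target.

### The job

Finish the bed rail joint in the plywood jig: take the wooden offcut out of the gap and leave it in the open tray, swing the cam's lever back to open its mouth, and push the rail along its channel until the head of its stud is inside the cam. Then swing the lever the whole way round to its stop so that the cam draws the rail flush against the panel, let go, and leave the other things on the bench where they stand.

Things in the scene. Friction and masses are not known exactly. Their poses are not given: they have to be found in the camera images.
- jig: Plywood jig fixed to the bench. Origin on the bench top, x across the channel, y along it towards the panel, z up. Base 120 x 360 x 12 mm (y -205 to 155). On it two fences (y -200 to 35, inner faces x = +-31, 10 thick, tops at z = 30) make a channel 62 mm wide, open at the -y end, in which the rail slides on the base. From y = 35 to 155 stands the fixed panel.
- panel_edge (a point): Middle of the panel's edge facing the rail, at (0, 35, 32) mm in the jig's frame, axes as the jig's; the rail's end must come flush against it. The wooden panel is 120 mm wide in x, its top at z = 50 mm, with the cam in an open pocket and a 22 mm wide groove in the edge at x = 0 for the stud.
- pins (a point): Point 8 mm in front of the panel edge's middle, between the tips of two sprung steel pins (10 mm diameter, at x = +-22 mm in the jig's frame) that stick out of the edge. They push the rail back with about 2 N each at first touch, 5 N each when flush, so it springs back 8 mm unless the cam holds it.
- cam_axis (a point): Point on the vertical axis of the steel cam at the stud's height, at (0, 85, 32) mm in the jig's frame, axes as the jig's. The cam is a spiral band about 88 mm across, open above; the curved slot inside it takes the stud head. The stud head enters only through the band's gap, its mouth.
- cam (a joint): Cam angle, rad. 0 = open, at its stop: the mouth faces the rail; the stud head enters only within about 0.1 of 0. Grows counter-clockwise seen from above to the stop at 2.3 = closed. With the rail's end within 10 mm of the panel it draws the rail in, flush from about 1.9 on. Stays where left. At the lever it takes about 1 N empty, up to about 15 N drawing.
- lever_tip (a point): Outer end of the cam's dark steel lever, mid height: 97 mm from the cam axis, z = 62 mm. A bar 12 mm wide, 16 mm tall (z 54 to 70), free from 47 to 97 mm from the axis, 4 mm above the panel. From above it points 60 degrees counter-clockwise from the jig's x axis plus the cam angle; it can be pushed on either flank.
- rail: Loose wooden rail end lying in the channel, 60 (x) x 100 (y) x 38 mm tall, 0.18 to 0.35 kg; origin at the centre of its underside, y towards the panel.
- rail_end (a point): Centre of the rail's end face that meets the panel, 50 mm in +y from the rail's origin and 20 mm up; axes as the rail's.
- stud_head (a point): Centre of the head of the steel stud that sticks out of the rail's end, 34 mm beyond the end face: an upright barrel 16 mm in diameter, 28 mm tall, on a shank 8 mm in diameter. It is 16 mm from the cam axis when the rail is flush.
- offcut: Loose wooden block standing in the channel between the stud head and the panel, 34 (x) x 16 (y) x 50 mm tall (z 12 to 62 mm), 30 g; origin at the centre of its underside.
- tray: Open grey plastic tray fixed to the bench, 125 x 125 mm, 35 mm tall, walls and floor 4 to 5 mm; origin at the centre of its underside. Left or right of the robot; a carton of like size is on the other side.
- carton: Closed cardboard carton, 120 x 100 x 55 mm, loose; origin under its centre. Leave alone.
- glue: White bottle, 48 mm in diameter, 120 mm tall, standing loose beyond the rail channel; origin under its centre. Leave alone.
- tape: Grey tape measure, 62 x 36 x 56 mm tall, loose on the robot's side of the channel; origin under its centre. Leave alone.
- driver: Screwdriver lying loose beyond the jig, about 200 mm long along its x; origin under its middle. Leave alone.
- screws: Clear jar, 56 mm in diameter, 65 mm tall, loose, beyond the jig on the left; origin under its centre. Leave alone.
- mallet: Hammer lying loose on the right; origin under its middle. Leave alone.
- filler: White can, 70 mm in diameter, 70 mm tall, loose, on the left; origin under its centre. Leave alone.
Mind the look-alikes: they are no part of the job. Leave any red look-alike of the rail alone. What is shaped like the tray but red is not meant.

How it is judged (in metres and radians):
On the way:
1. the stud head is inside the open cam's mouth (value of joint cam below 0.25 rad and horizontal distance between stud_head and cam_axis below 0.0295 m), for 0.1 s.
At the end, for the whole second after the job is handed in: The cam is turned to at least 2.1 rad (its stop is at 2.3), the rail's end is within 2 mm of the panel's edge and within 5 mm of its middle, the stud head is within 21 mm of the cam's axis, rail and offcut are at rest, and the offcut lies in the tray (value of joint cam above 2.1 rad and y of rail_end in the frame of panel_edge above -0.002 m and distance between rail_end and panel_edge below 0.005 m and horizontal distance between stud_head and cam_axis below 0.021 m and linear speed of rail below 0.01 m/s and x of offcut in the frame of tray between -0.06 and 0.06 m and y of offcut in the frame of tray between -0.06 and 0.06 m and height (world z) of offcut below 0.035 m and linear speed of offcut below 0.02 m/s); the robot touches nothing.
It fails at once if another thing on the bench is shifted by more than 30 mm (distance of any of carton, glue, tape, driver, screws, mallet, filler from where it was at the start of the episode above 0.03 m).
It also fails if it takes over 72 s, if anything falls off the work surface, if the arm or the gripper's body presses on something with over 40 N, if the wrist force passes 120 N, or if a joint passes its speed limit or range.

## Working session

There is one attempt and no reset: what is moved stays moved. The work goes in short steps, Python scripts to look and compute and a tool call to move; the robot and the scene stay as the last step left them, time stands still between calls to the robot, and variables do not carry over. Pictures are saved under pics/ and viewed, and the job is handed in when it is done.

Besides the shell and the picture viewer there is one more tool, called after "Request:" as name(argument=value, ...), one argument or row to a line, values as JSON. drive_tool: Moves the arm, as the interface text tells. Its arguments: {"type":"object","properties":{"gripper":{"type":"array","items":{"type":"number"}},"slide":{"type":"array","items":{"type":"array","items":{"type":"number"}}},"yaw":{"type":"array","items":{"type":"number"}},"newtons":{"type":"number"}},"required":["gripper","slide","yaw"]}

```bash
mkdir -p pics
cat > h.py <<'E'
import numpy as np, cv2
from station import monitor, grab_frame, manip
def get(name,fn=None):
    f=grab_frame(name)
    if fn: cv2.imwrite('pics/'+fn,f['img'][:,:,::-1])
    return f
def K(f):
    fl=240/np.tan(np.radians(f['vertical_fov'])/2)
    return np.array([[fl,0,f['cx']],[0,fl,f['cy']],[0,0,1.]])
def ray(f,px):
    p=cv2.undistortPoints(np.array(px,float).reshape(-1,1,2),K(f),np.array(f['D'],float)).reshape(-1,2)
    d=np.c_[p[:,0],-p[:,1],-np.ones(len(p))]
    P=np.array(f['pose']); return P[:3,3],d@P[:3,:3].T
def onz(f,px,z):
    o,d=ray(f,px); return o+d*((z-o[2])/d[:,2])[:,None]
def proj(f,X):
    P=np.array(f['pose']); c=(np.array(X,float).reshape(-1,3)-P[:3,3])@P[:3,:3]
    c=c*[1,-1,-1]
    return cv2.projectPoints(c,np.zeros(3),np.zeros(3),K(f),np.array(f['D'],float))[0].reshape(-1,2)
E
python3 - <<'E'
from h import *
import pickle
for n in ['scene','top','wrist']:
    f=get(n,n+'0.png'); pickle.dump(f,open(n+'0.pkl','wb')); print(n,f['vertical_fov'],f['cx'],f['cy'],f['D'],np.round(f['pose'],2).tolist())
print(monitor.get_state())
E
```

```text
scene 52.82156327947962 314.195641815305 241.51776979647147 [-0.12924584  0.          0.          0.          0.        ] [[0.15, -0.79, 0.59, 1121.05], [0.99, 0.13, -0.08, -84.06], [-0.02, 0.6, 0.8, 945.92], [0.0, 0.0, 0.0, 1.0]]
top 48.30829793889496 310.28319819614615 240.69219516609283 [-0.15988655  0.          0.          0.          0.        ] [[0.02, 0.99, -0.1, 339.06], [-1.0, 0.02, 0.02, 11.61], [0.02, 0.1, 0.99, 1251.98], [0.0, 0.0, 0.0, 1.0]]
wrist 67.82909562681026 328.1894260637832 237.78465330152613 [-0.05111041  0.          0.          0.          0.        ] [[0.44, 0.86, 0.26, 353.46], [-0.9, 0.42, 0.13, -551.31], [-0.0, -0.29, 0.96, 372.82], [0.0, 0.0, 0.0, 1.0]]
{'t': 0.15, 'joints': array([-1.28713325e+00,  2.45647587e-01,  1.55873888e+00,  9.02211060e-06,
        1.33868121e+00, -1.74089888e-01]), 'qvel': array([-5.67187135e-04, -2.13173598e-03, -4.09118032e-03, -8.23539994e-04,
        6.89605757e-05,  7.20247764e-05]), 'joint_torque': array([ 9.92462697e-05, -4.29983389e+01, -3.26552832e+01, -1.75035966e-04,
        3.52471252e-03, -6.06994433e-06]), 'tcp_pos': array([ 287.15423549, -582.67771435,  241.43469651]), 'tcp_rot': array([-3.14014144e+00, -2.64136831e-04,  4.57750692e-01]), 'contact_force': array([-0.04573451,  0.12780471,  0.55573045]), 'ft_torque': array([ 0.00780531, -0.00402205,  0.02952093]), 'finger_gap': 1.000401773021149}
```

View pics/top0.png

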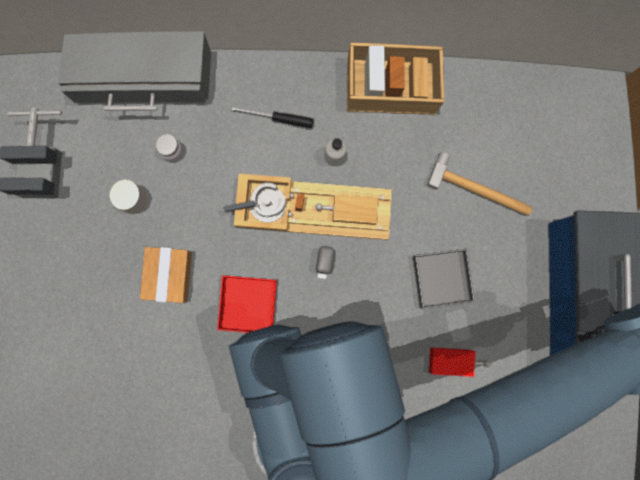

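View pics/scene0.png

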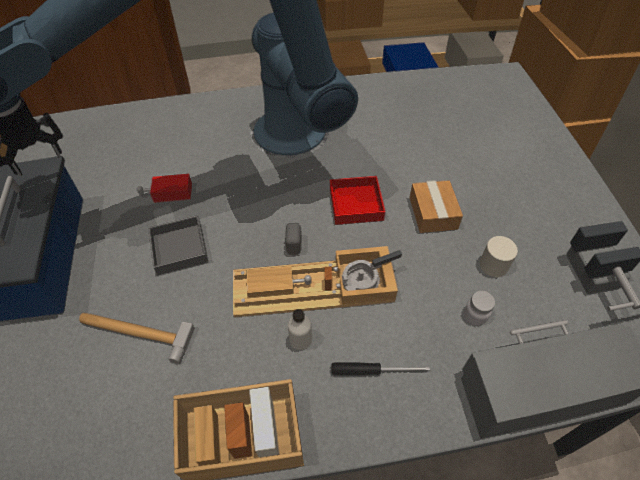

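The top view shows the rail at (355,207) with its stud at (320,207), the brown offcut at (300,201), the cam at (268,202) and the lever tip near (228,209). The grey tray is at (442,278). The look-alikes are the red tray at (248,303), the red rail at (453,362), and the wooden blocks in the box at (395,77). I'll check a close crop next.

Run:
```python
import cv2
a=cv2.imread('pics/top0.png')[160:250,220:400]; cv2.imwrite('pics/c1.png',cv2.resize(a,None,fx=4.4,fy=4.4,interpolation=cv2.INTER_CUBIC))
a=cv2.imread('pics/scene0.png')[235:325,225:415]; cv2.imwrite('pics/c2.png',cv2.resize(a,None,fx=4.2,fy=4.2,interpolation=cv2.INTER_CUBIC))
```

```text
(no output)
```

View pics/c1.png

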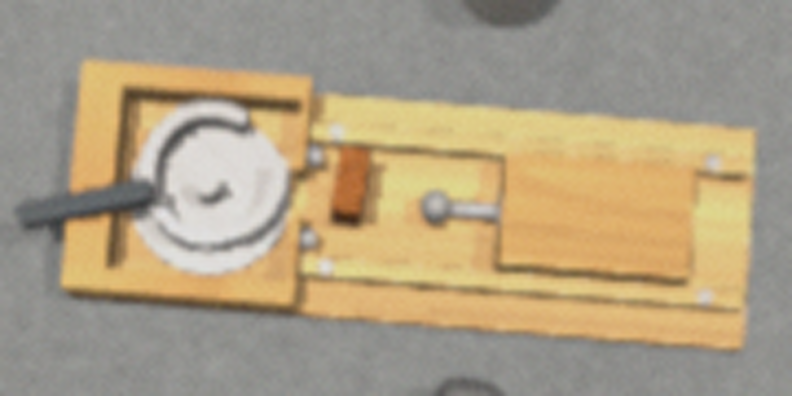

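View pics/c2.png

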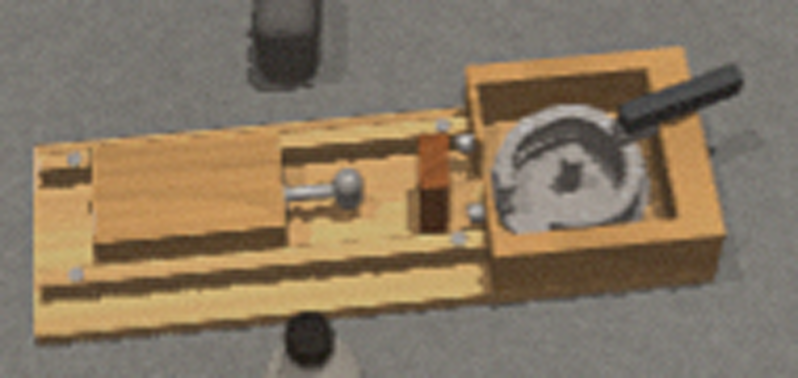

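```bash
cat >> h.py <<'E'
def fit(J,W):
    J=np.array(J,float);W=np.array(W)[:,:2];a=J-J.mean(0);b=W-W.mean(0)
    th=np.arctan2((a[:,0]*b[:,1]-a[:,1]*b[:,0]).sum(),(a*b).sum())
    R=np.array([[np.cos(th),-np.sin(th)],[np.sin(th),np.cos(th)]]);t=W.mean(0)-R@J.mean(0)
    return th,t,np.linalg.norm(J@R.T+t-W,axis=1)
E
python3 - <<'E'
from h import *
import pickle
ft=pickle.load(open('top0.pkl','rb'));fs=pickle.load(open('scene0.pkl','rb'))
T=lambda *p:np.array(p,float)/4.4-0.5+.1+[220,160]
S=lambda *p:np.array(p,float)/4.2-.4+[225,235]
# jig: +x is world +x => image up in top
J=[(60,155),(-60,155),(60,35),(-60,35)]
W=onz(ft,T((83,62),(65,290),(312,77),(297,306)),50); print(W.round(1)); print(fit(J,W))
# scene: far= robot side (-x): left=-y
J2=[(-60,35),(-60,155),(60,155),(60,35)]
W2=onz(fs,S((467,68),(684,47),(723,236),(490,254)),50); print(W2.round(1)); print(fit(J2,W2))
print('lever tip',onz(ft,T((22,213)),66),onz(fs,S((740,75)),66))
print('offcut top',onz(ft,T((352,147),(333,210),(368,150),(360,222)),62).round(1))
print('offc scene',onz(fs,S((420,135),(449,135),(447,188),(418,188)),62).round(1))
print('rail top',onz(ft,T((503,155),(497,265),(693,170),(686,280)),50).round(1))
print('stud',onz(ft,T((435,207)),46),onz(fs,S((348,184)),46))
print('tray',onz(ft,[(414,254),(466,250),(472,299),(420,307)],35).round(1))
print('tray s',onz(fs,[(151,233),(200,219),(207,257),(159,271)],35).round(1))
E
```

```text
[[614.8 158.5  50. ]
 [494.7 163.4  50. ]
 [609.3  38.9  50. ]
 [489.   43.7  50. ]]
(np.float64(-0.04349423339599476), array([547.79153997,   6.21982993]), array([0.31733189, 0.27915841, 0.31189818, 0.43209029]))
[[492.4  49.4  50. ]
 [498.1 169.1  50. ]
 [618.4 160.   50. ]
 [609.   40.1  50. ]]
(np.float64(-0.07028330487558883), array([547.7835806 ,   9.87380141]), array([2.04718239, 0.85138205, 0.35940142, 1.2132439 ]))
lever tip [[531.77459209 184.88526413  66.        ]] [[532.12801155 189.64729608  66.        ]]
offcut top [[570.3  17.2  62. ]
 [537.3  26.2  62. ]
 [569.    8.9  62. ]
 [531.4  12.2  62. ]]
offc scene [[539.2  15.6  62. ]
 [541.7  30.6  62. ]
 [573.7  23.9  62. ]
 [571.3   9.2  62. ]]
rail top [[ 570.3  -61.2   50. ]
 [ 512.6  -58.9   50. ]
 [ 564.9 -160.4   50. ]
 [ 507.  -157.    50. ]]
stud [[542.80146331 -26.50058311  46.        ]] [[552.92687218 -24.89137644  46.        ]]
tray [[ 439.8 -249.1   35. ]
 [ 451.5 -372.5   35. ]
 [ 338.  -386.4   35. ]
 [ 318.4 -263.6   35. ]]
tray s [[ 356.  -382.    35. ]
 [ 332.2 -261.    35. ]
 [ 450.4 -246.1   35. ]
 [ 471.9 -357.9   35. ]]
```

Request:
drive_tool(
  gripper=[0.08,0.08,0.08,0.08,0.08,0.08,0.08,0.08,0.08,0.08],
  slide=[
    [0.01,0.02,0.02],
    [0.025,0.05,0.04],
    [0.04,0.085,0.06],
    [0.055,0.12,0.06],
    [0.072,0.156,0.06],
    [0.09,0.192,0.06],
    [0.107,0.228,0.06],
    [0.124,0.264,0.06],
    [0.141,0.3,0.06],
    [0.158,0.336,0.06],
  ],
  yaw=[4,8,12,16,20,24,28,32,36,40],
)

```text
t: 0.98
tcp_pos: [445.4, -244.7, 301.3]
tcp_rot: [-3.14, -0.0, 1.159]
contact_force: [0.7, 0.1, -0.0]
finger_gap: 0.933
```

Request:
drive_tool(
  gripper=[0.08,0.08,0.08,0.08,0.08,0.08,0.08,0.08,0.08,0.08],
  slide=[
    [0.018,0.036,0.0],
    [0.035,0.072,0.0],
    [0.053,0.108,0.0],
    [0.07,0.144,0.0],
    [0.088,0.18,0.0],
    [0.1,0.21,0.0],
    [0.105,0.225,0.0],
    [0.105,0.225,0.0],
    [0.105,0.225,0.0],
    [0.105,0.225,0.0],
  ],
  yaw=[4,8,12,16,20,20,20,20,20,20],
)

```text
t: 1.82
tcp_pos: [550.2, -20.3, 301.0]
tcp_rot: [-3.14, -0.0, 1.508]
contact_force: [-0.1, 0.1, -0.5]
finger_gap: 0.939
```

Run:
```python
from h import *
import pickle
f=get('wrist','w1.png'); pickle.dump(f,open('w1.pkl','wb')); s=monitor.get_state(); print(s['t'],s['tcp_pos'],s['tcp_rot'],np.round(f['pose'],2)[:3,3],s['joints'])
```

```text
1.8667 [550.12874839 -20.68138525 301.08920751] [-3.13967511e+00 -1.19212908e-04  1.50678563e+00] [555.3   52.06 432.51] [-2.43463012e-01 -3.24422520e-02  1.75022325e+00 -2.27352934e-04
  1.42571969e+00 -1.79419343e-01]
```

View pics/w1.png

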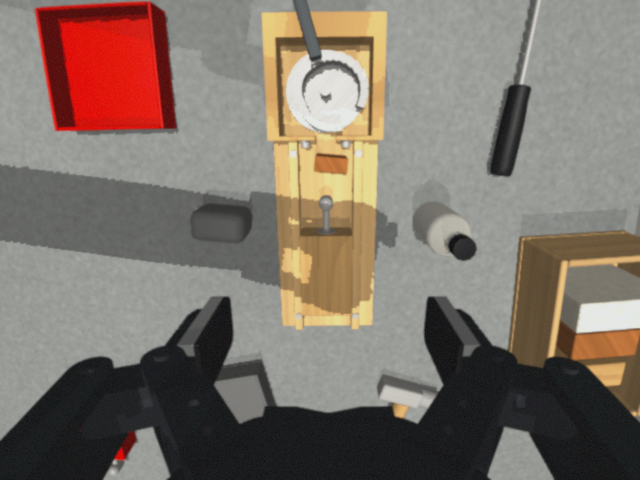

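Run:
```python
import cv2
a=cv2.imread('pics/w1.png')[0:250,240:410]; cv2.imwrite('pics/c3.png',cv2.resize(a[:125],None,fx=4.6,fy=4.6,interpolation=cv2.INTER_CUBIC))
cv2.imwrite('pics/c4.png',cv2.resize(a[120:250],None,fx=4.6,fy=4.6,interpolation=cv2.INTER_CUBIC))
```

```text
(no output)
```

View pics/c3.png

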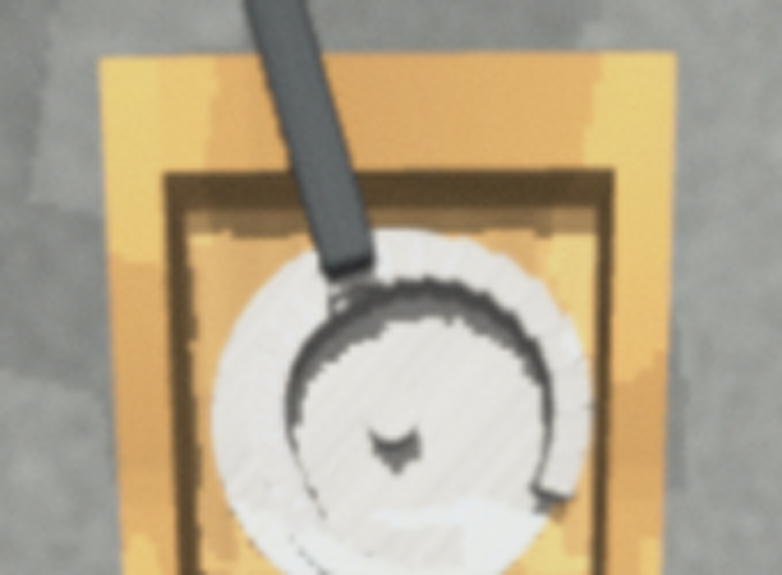

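View pics/c4.png

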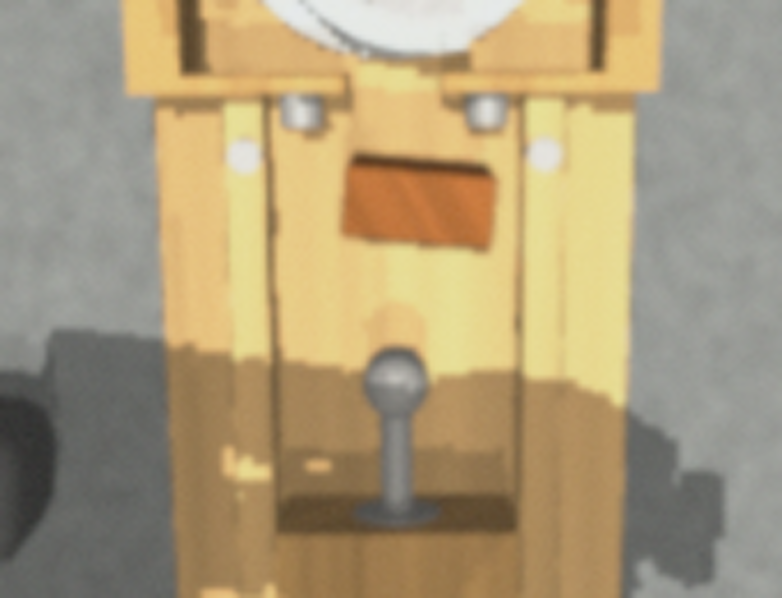

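Run:
```python
from h import *
import pickle
f=pickle.load(open('w1.pkl','rb'))
A=lambda *p:(np.array(p,float)+.5)/4.6-.5+[240,0]
B=lambda *p:(np.array(p,float)+.5)/4.6-.5+[240,120]
W=onz(f,np.r_[A((100,57),(676,52)),B((126,95),(660,92))],50); print(W.round(1))
th,t,r=fit([(-60,155),(60,155),(-60,35),(60,35)],W); print(th,t,r)
R=np.array([[np.cos(th),-np.sin(th)],[np.sin(th),np.cos(th)]])
j=lambda w:(np.array(w)[:,:2]-t)@R
o=onz(f,B((350,165),(495,178),(490,250),(343,236)),62);print('offcut',o.round(1),o.mean(0),j(o).round(1))
e=o[1]-o[0]+o[2]-o[3];print('yaw',np.degrees(np.arctan2(e[1],e[0])),np.degrees(th))
print('cam axis',R@[0,85]+t)
l=onz(f,A((285,0),(346,262)),70); print('lever',l, j(l))
print('stud',j(onz(f,B((397,382)),46)))
tr=pickle.load(open('top0.pkl','rb'))
```

```text
[[497.6 166.7  50. ]
 [617.5 160.1  50. ]
 [490.7  46.6  50. ]
 [611.1  39.8  50. ]]
-0.05549006067997769 [548.95615696   8.41006229] [0.15410526 0.20911165 0.30496221 0.40125992]
offcut [[540.6  28.6  62. ]
 [572.4  23.8  62. ]
 [570.6   8.   62. ]
 [537.9  13.2  62. ]] [555.39337912  18.40223962  62.        ] [[ -9.5  19.7]
 [ 22.6  16.7]
 [ 21.6   0.8]
 [-11.3   4.1]]
yaw -8.745481347262597 -3.1793462818875606
cam axis [553.67039194  93.27923213]
lever [[537.94204166 168.27756607  70.        ]
 [546.51131857 119.65256207  70.        ]] [[-19.86366824 159.01057885]
 [ -8.61076104 110.9356831 ]]
stud [[  0.39163086 -32.23511989]]
```

Request:
drive_tool(
  gripper=[0.055,0.055,0.055,0.055,0.055,0.055,0.055,0.055,0.055,0.055],
  slide=[
    [0.003,0.02,-0.02],
    [0.0053,0.0385,-0.05],
    [0.0053,0.0385,-0.085],
    [0.0053,0.0385,-0.12],
    [0.0053,0.0385,-0.15],
    [0.0053,0.0385,-0.18],
    [0.0053,0.0385,-0.205],
    [0.0053,0.0385,-0.21],
    [0.0053,0.0385,-0.21],
    [0.0053,0.0385,-0.21],
  ],
  yaw=[-3,-5,-5,-5,-5,-5,-5,-5,-5,-5],
)

```text
t: 2.7
tcp_pos: [556.2, 16.9, 92.4]
tcp_rot: [-3.141, -0.0, 1.418]
contact_force: [0.4, 0.8, 0.8]
finger_gap: 0.643
```

Run:
```python
from h import *
f=get('wrist','w2.png'); s=monitor.get_state(); print(s['t'],s['tcp_pos'],s['tcp_rot'],s['finger_gap'])
```

```text
2.75 [556.87836952  17.00115047  93.17622263] [3.14003758e+00 2.17937424e-05 1.41865386e+00] 0.6442339256399182
```

View pics/w2.png

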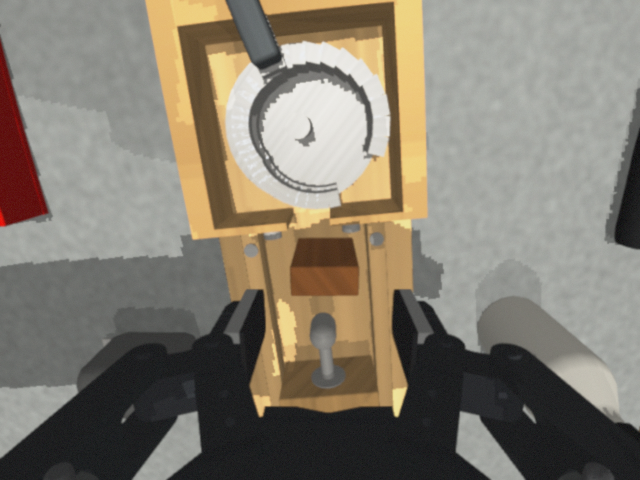

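Request:
drive_tool(
  gripper=[0.055,0.055,0.055,0.055,0.055,0.03,0.03,0.03,0.03,0.03],
  slide=[
    [-0.001,0.001,-0.02],
    [-0.001,0.001,-0.035],
    [-0.001,0.001,-0.045],
    [-0.001,0.001,-0.047],
    [-0.001,0.001,-0.047],
    [-0.001,0.001,-0.047],
    [-0.001,0.001,-0.047],
    [-0.001,0.001,-0.047],
    [-0.001,0.001,-0.047],
    [-0.001,0.001,-0.047],
  ],
  yaw=[0,0,0,0,0,0,0,0,0,0],
  newtons=30,
)

```text
t: 3.58
tcp_pos: [557.1, 17.8, 47.6]
tcp_rot: [3.137, 0.0, 1.419]
contact_force: [0.1, -0.7, 6.6]
finger_gap: 0.389
```

Request:
drive_tool(
  gripper=[0.03,0.03,0.03,0.03,0.03,0.03,0.03,0.03,0.03,0.03],
  slide=[
    [0,0,0.015],
    [0,0,0.045],
    [0,0,0.08],
    [0,-0.01,0.11],
    [-0.01,-0.035,0.12],
    [-0.025,-0.07,0.12],
    [-0.042,-0.105,0.12],
    [-0.06,-0.14,0.12],
    [-0.077,-0.175,0.12],
    [-0.094,-0.21,0.12],
  ],
  yaw=[0,0,0,0,0,0,0,0,0,0],
)

```text
t: 4.42
tcp_pos: [461.8, -193.4, 167.7]
tcp_rot: [3.137, 0.0, 1.419]
contact_force: [0.0, -0.0, 0.7]
finger_gap: 0.39
```

Run:
```python
from h import *
import pickle
s=monitor.get_state(); print(s['t'],s['tcp_pos'],s['tcp_rot'],s['finger_gap'])
f=get('wrist','w3.png');pickle.dump(f,open('w3.pkl','wb'))
get('scene','s3.png')
```

```text
4.4167 [ 461.8280362  -193.36690738  167.65374538] [3.13725925e+00 1.56740480e-04 1.41909373e+00] 0.38965965170008243
```

View pics/w3.png

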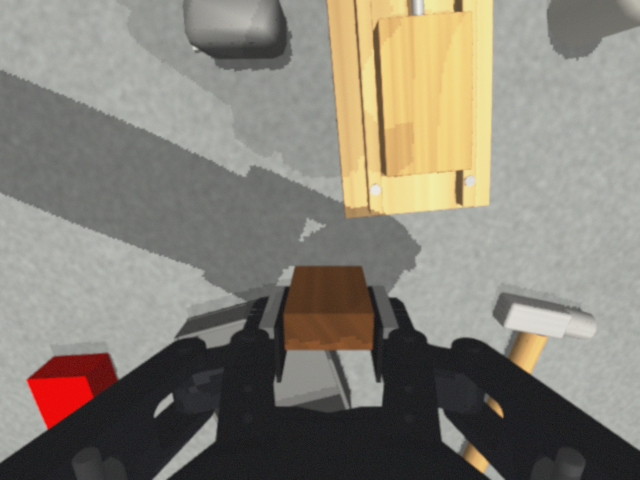

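View pics/s3.png

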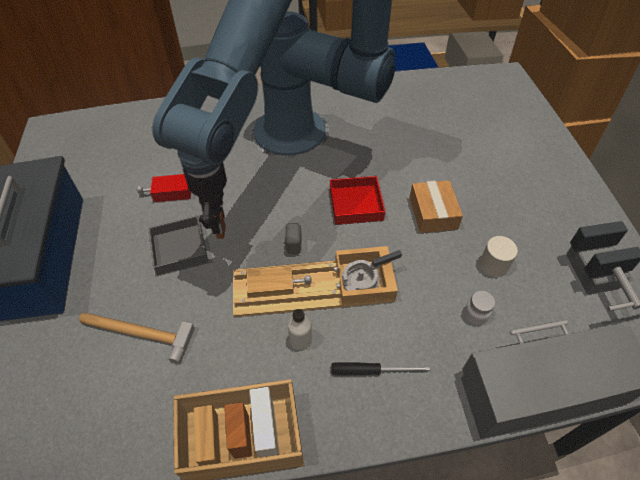

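Run:
```python
import cv2,numpy as np
a=cv2.imread('pics/top0.png')[235:320,400:485]; b=cv2.imread('pics/scene0.png')[205:285,140:220]
r=lambda i:cv2.resize(i,(390,390),interpolation=cv2.INTER_CUBIC)
cv2.imwrite('pics/c5.png',np.hstack([r(a),r(b)]))
```

```text
(no output)
```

View pics/c5.png

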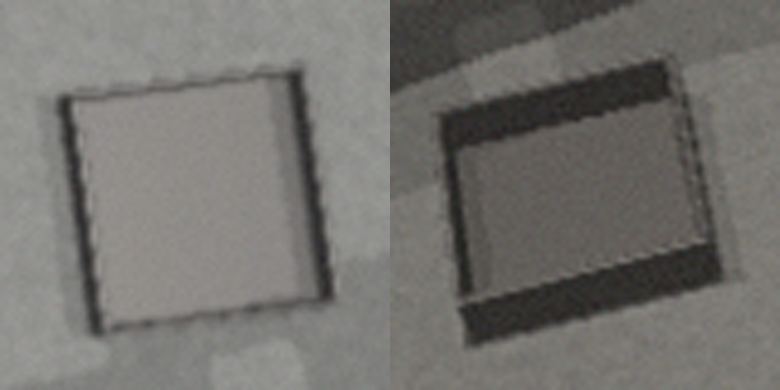

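Run:
```python
from h import *
import pickle
ft=pickle.load(open('top0.pkl','rb'));fs=pickle.load(open('scene0.pkl','rb'))
a=onz(ft,np.array([(62,97),(300,70),(333,298),(97,330)])/4.588+[400,235],35)
b=onz(fs,np.array([(50,113),(284,58),(322,245),(73,300)])/4.875+[140,205],35)
print(a.round(0),a.mean(0),b.round(0),b.mean(0))
print(proj(ft,[[553.7,93.3,62]]),proj(fs,[[553.7,93.3,50]]))
```

```text
[[ 435. -248.   35.]
 [ 451. -371.   35.]
 [ 336. -388.   35.]
 [ 319. -266.   35.]] [ 385.02256935 -318.2527303    35.        ] [[ 340. -385.   35.]
 [ 325. -265.   35.]
 [ 445. -248.   35.]
 [ 458. -368.   35.]] [ 391.96233299 -316.49898306   35.        ]
[[265.68878618 199.52747518]] [[360.25694851 270.3293884 ]]
```

Request:
drive_tool(
  gripper=[0.03,0.03,0.03,0.03,0.03,0.03,0.03,0.03,0.03,0.03],
  slide=[
    [-0.02,-0.034,0],
    [-0.04,-0.068,0],
    [-0.06,-0.102,0],
    [-0.073,-0.124,0],
    [-0.073,-0.124,-0.03],
    [-0.073,-0.124,-0.06],
    [-0.073,-0.124,-0.09],
    [-0.073,-0.124,-0.11],
    [-0.073,-0.124,-0.121],
    [-0.073,-0.124,-0.121],
  ],
  yaw=[4,8,12,16,16,16,16,16,16,16],
)

```text
t: 5.35
tcp_pos: [387.1, -318.1, 44.2]
tcp_rot: [3.14, -0.004, 1.692]
contact_force: [0.4, 0.3, -0.7]
finger_gap: 0.392
```

Request:
drive_tool(
  gripper=[0.03,0.055,0.055,0.055,0.055,0.055,0.055,0.055,0.055,0.055],
  slide=[
    [0,0,-0.002],
    [0,0,-0.002],
    [0,0,-0.002],
    [0,0,-0.002],
    [0,0,0.02],
    [0,0,0.05],
    [0,0,0.09],
    [0,0,0.13],
    [0,0,0.16],
    [0,0,0.17],
  ],
  yaw=[0,0,0,0,0,0,0,0,0,0],
)

```text
t: 6.18
tcp_pos: [389.0, -320.5, 221.3]
tcp_rot: [3.134, 0.007, 1.692]
contact_force: [0.3, -0.6, 0.2]
finger_gap: 0.648
```

Run:
```python
from h import *
import pickle
s=monitor.get_state(); print(s['t'],s['tcp_pos'],s['tcp_rot'],s['finger_gap'])
f=get('top','t4.png')
get('scene','s4.png')
a=cv2.imread('pics/t4.png')[170:330,220:480]; b=cv2.imread('pics/s4.png')[180:320,140:415]
cv2.imwrite('pics/c6.png',np.vstack([cv2.resize(a,(480,295)),cv2.resize(b,(580,295))[:,:480]]))
```

```text
6.1833 [ 389.04212355 -320.4908603   221.34605629] [3.1341095  0.00660802 1.6920494 ] 0.6484844609153785
```

View pics/c6.png

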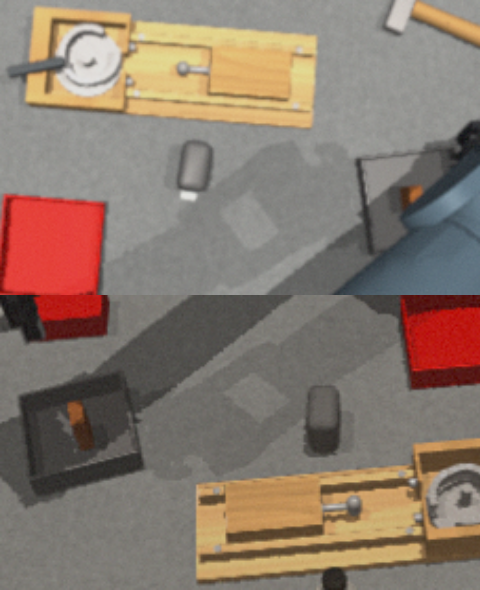

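The offcut now stands in the grey tray. Next is the lever.

Request:
drive_tool(
  gripper=[0.034,0.034,0.034,0.034,0.034,0.034,0.034,0.034,0.034,0.034],
  slide=[
    [0.011,0.036,0],
    [0.022,0.072,0],
    [0.033,0.108,0],
    [0.044,0.144,0],
    [0.055,0.18,0],
    [0.066,0.216,0],
    [0.077,0.252,0],
    [0.088,0.288,0],
    [0.099,0.324,0],
    [0.11,0.36,0],
  ],
  yaw=[1,2,3,4,5,5,5,5,5,5],
)

```text
t: 7.12
tcp_pos: [497.1, 42.6, 215.1]
tcp_rot: [3.14, 0.001, 1.779]
contact_force: [0.8, -0.9, 0.7]
finger_gap: 0.4
```

Request:
drive_tool(
  gripper=[0.034,0.034,0.034,0.034,0.034,0.034,0.034,0.034,0.034,0.034],
  slide=[
    [0.012,0.036,0],
    [0.024,0.072,0],
    [0.036,0.108,0],
    [0.039,0.13,-0.03],
    [0.039,0.13,-0.06],
    [0.039,0.13,-0.09],
    [0.039,0.13,-0.1],
    [0.039,0.13,-0.1],
    [0.039,0.13,-0.1],
    [0.039,0.13,-0.1],
  ],
  yaw=[0,0,0,0,0,0,0,0,0,0],
)

```text
t: 7.95
tcp_pos: [537.2, 172.4, 116.6]
tcp_rot: [3.138, 0.001, 1.779]
contact_force: [0.3, 0.3, 0.7]
finger_gap: 0.398
```

Run:
```python
from h import *
import pickle
s=monitor.get_state(); print(s['t'],s['tcp_pos'],s['tcp_rot'],s['finger_gap'])
f=get('wrist','w5.png');pickle.dump(f,open('w5.pkl','wb'))
```

```text
7.95 [537.17054679 172.40971787 116.61463442] [3.13772803e+00 1.49849050e-03 1.77873274e+00] 0.3977690057235419
```

View pics/w5.png

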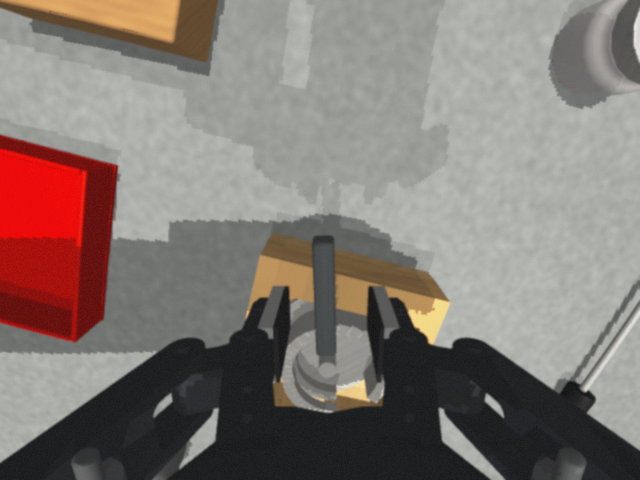

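Request:
drive_tool(
  gripper=[0.034,0.034,0.034,0.034,0.034,0.022,0.022,0.022,0.022,0.022],
  slide=[
    [0,-0.003,-0.015],
    [0,-0.003,-0.03],
    [0,-0.003,-0.04],
    [0,-0.003,-0.048],
    [0,-0.003,-0.05],
    [0,-0.003,-0.05],
    [0,-0.003,-0.05],
    [0,-0.003,-0.05],
    [0,-0.003,-0.05],
    [0,-0.003,-0.05],
  ],
  yaw=[0,0,0,0,0,0,0,0,0,0],
)

```text
t: 8.83
tcp_pos: [537.9, 169.5, 67.7]
tcp_rot: [3.136, 0.002, 1.779]
contact_force: [0.7, -0.7, 0.1]
finger_gap: 0.259
```

Run:
```python
from h import *
s=monitor.get_state(); p=s['tcp_pos'];print(s['t'],p,s['tcp_rot'],s['finger_gap'])
C=np.array([553.7,93.3]);v=p[:2]-C;print(np.hypot(*v),np.degrees(np.arctan2(v[1],v[0])),np.degrees(s['tcp_rot'][2]))
y0=np.degrees(s['tcp_rot'][2])
for i in range(1,11):
    a=102-5.2*i; q=C+78*np.array([np.cos(np.radians(a)),np.sin(np.radians(a))]); print(a,((q-p[:2])/1000).round(4),round(a-y0,1))
```

```text
8.8333 [537.8825075  169.54185108  67.68943417] [3.13566575e+00 1.71490396e-03 1.77880512e+00] 0.2593974379466649
77.8653512485628 101.72058171179427 101.91802577759579
96.8 [0.0066 0.0012] -5.1
91.6 [0.0136 0.0017] -10.3
86.4 [0.0207 0.0016] -15.5
81.2 [0.0278 0.0008] -20.7
76.0 [ 0.0347 -0.0006] -25.9
70.8 [ 0.0415 -0.0026] -31.1
65.6 [ 0.048  -0.0052] -36.3
60.4 [ 0.0543 -0.0084] -41.5
55.199999999999996 [ 0.0603 -0.0122] -46.7
50.0 [ 0.066  -0.0165] -51.9
```

Request:
drive_tool(
  gripper=[0.022,0.022,0.022,0.022,0.022,0.022,0.022,0.022,0.022,0.022],
  slide=[
    [0.0066,0.0012,-0.002],
    [0.0136,0.0017,-0.002],
    [0.0207,0.0016,-0.002],
    [0.0278,0.0008,-0.002],
    [0.0347,-0.0006,-0.002],
    [0.0415,-0.0026,-0.002],
    [0.048,-0.0052,-0.002],
    [0.0543,-0.0084,-0.002],
    [0.0603,-0.0122,-0.002],
    [0.0615,-0.013,-0.002],
  ],
  yaw=[-5,-10,-15,-21,-26,-31,-36,-41,-47,-48],
)

```text
t: 9.67
tcp_pos: [599.4, 156.4, 65.6]
tcp_rot: [3.137, 0.002, 0.938]
contact_force: [-3.6, 2.0, 2.1]
finger_gap: 0.26
```

Run:
```python
from h import *
import pickle
f=get('wrist','w6.png');pickle.dump(f,open('w6.pkl','wb'))
s=monitor.get_state(); p=s['tcp_pos'];print(s['t'],p,s['tcp_rot'],s['finger_gap'],s['contact_force'],s['ft_torque'])
C=np.array([553.7,93.3]);v=p[:2]-C;print(np.hypot(*v),np.degrees(np.arctan2(v[1],v[0])),np.degrees(s['tcp_rot'][2]))
```

```text
9.7167 [599.3303224  156.5482347   65.63987703] [3.13675063e+00 1.90656684e-03 9.40649298e-01] 0.25916987201667224 [-0.65477053  0.05427207  0.21685362] [0.0576721  0.11987408 0.01129869]
77.99016294006428 54.191505027494884 53.895234780297336
```

View pics/w6.png

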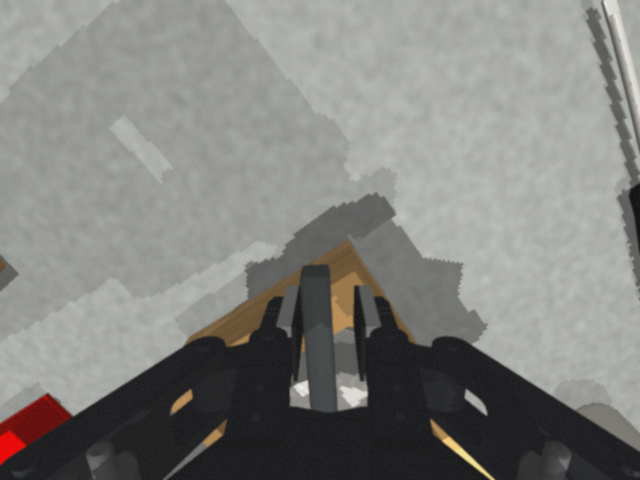

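Request:
drive_tool(
  gripper=[0.022,0.022,0.022,0.022,0.022,0.022,0.022,0.022,0.022,0.022],
  slide=[
    [0.001,-0.0006,0],
    [0.0016,-0.0012,0],
    [0.0024,-0.0018,0],
    [0.0032,-0.0024,0],
    [0.0032,-0.0024,0],
    [0.0032,-0.0024,0],
    [0.0032,-0.0024,0],
    [0.0032,-0.0024,0],
    [0.0032,-0.0024,0],
    [0.0032,-0.0024,0],
  ],
  yaw=[-1,-2,-3,-3,-3,-3,-3,-3,-3,-3],
)

```text
t: 10.55
tcp_pos: [599.0, 156.1, 64.8]
tcp_rot: [-3.139, 0.005, 0.89]
contact_force: [-11.0, 6.7, 5.5]
finger_gap: 0.256
```

Request:
drive_tool(
  gripper=[0.034,0.034,0.034,0.034,0.034,0.034,0.034,0.034,0.034,0.034],
  slide=[
    [-0.001,0.001,0],
    [-0.002,0.0015,0],
    [-0.002,0.0015,0.005],
    [-0.002,0.0015,0.02],
    [-0.002,0.0015,0.05],
    [-0.005,-0.02,0.085],
    [-0.015,-0.055,0.12],
    [-0.025,-0.09,0.14],
    [-0.035,-0.12,0.15],
    [-0.045,-0.155,0.15],
  ],
  yaw=[0,0,0,0,0,6,12,18,24,30],
)

```text
t: 11.38
tcp_pos: [555.9, -1.1, 220.2]
tcp_rot: [3.135, 0.006, 1.42]
contact_force: [1.2, 0.2, 0.8]
finger_gap: 0.398
```

Run:
```python
from h import *
import pickle
f=get('wrist','w7.png');pickle.dump(f,open('w7.pkl','wb'))
s=monitor.get_state(); p=s['tcp_pos'];print(s['t'],p,s['tcp_rot'],s['finger_gap'],s['contact_force'])
```

```text
11.4333 [554.09237368  -6.06534105 218.20327402] [3.13851461 0.00957867 1.42026024] 0.4004450424762266 [ 1.79292282 -3.64372601 -0.98459924]
```

View pics/w7.png

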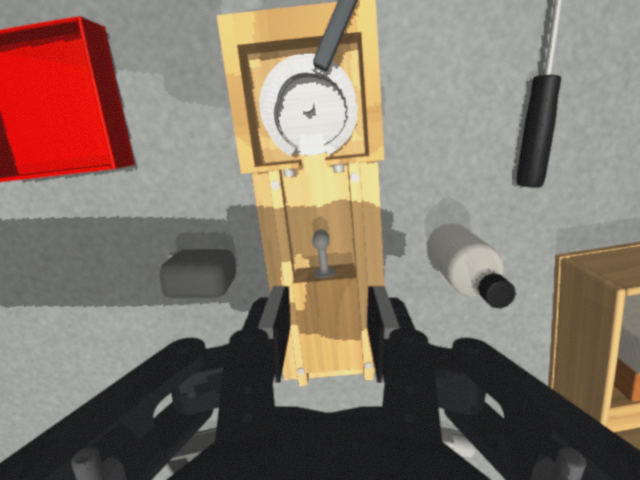

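Request:
drive_tool(
  gripper=[0.015,0.015,0.015,0.015,0.015,0.015,0.015,0.015,0.015,0.015],
  slide=[
    [-0.003,-0.036,0],
    [-0.006,-0.072,0],
    [-0.01,-0.108,0],
    [-0.013,-0.144,0],
    [-0.0155,-0.174,-0.015],
    [-0.0155,-0.179,-0.05],
    [-0.0155,-0.179,-0.085],
    [-0.0155,-0.179,-0.1],
    [-0.0155,-0.179,-0.1],
    [-0.0155,-0.179,-0.1],
  ],
  yaw=[2,4,5,5.4,5.4,5.4,5.4,5.4,5.4,5.4],
)

```text
t: 12.27
tcp_pos: [538.5, -185.3, 118.2]
tcp_rot: [3.139, 0.009, 1.514]
contact_force: [-0.1, 0.5, 0.7]
finger_gap: 0.175
```

Run:
```python
from h import *
import pickle
f=get('wrist','w8.png');pickle.dump(f,open('w8.pkl','wb'))
s=monitor.get_state(); p=s['tcp_pos'];print(s['t'],p,s['tcp_rot'],s['finger_gap'],s['contact_force'])
```

```text
12.3167 [ 539.50432198 -185.67556251  119.70666616] [3.1363129  0.0108482  1.51453254] 0.17004908309447522 [0.07312378 0.97019698 0.96445813]
```

View pics/w8.png

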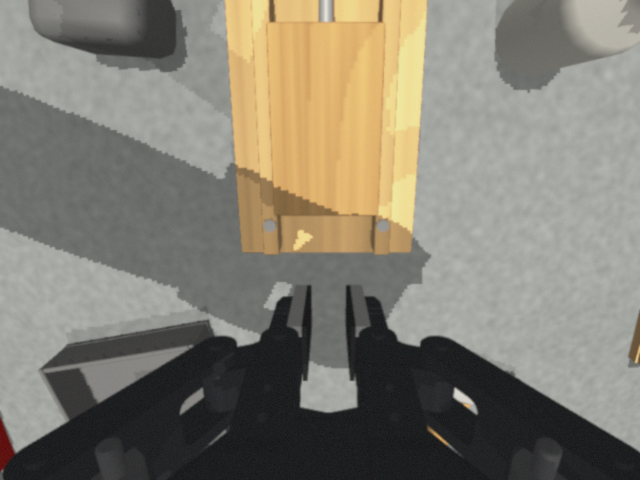

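Request:
drive_tool(
  gripper=[0.015,0.015,0.015,0.015,0.015,0.015,0.015,0.015,0.015,0.015],
  slide=[
    [-0.001,0,-0.03],
    [-0.001,0,-0.06],
    [-0.001,0,-0.075],
    [-0.001,0,-0.081],
    [-0.001,0,-0.081],
    [-0.001,0.008,-0.081],
    [0,0.016,-0.081],
    [0,0.026,-0.081],
    [0.001,0.036,-0.081],
    [0.0015,0.046,-0.081],
  ],
  yaw=[0,0,0,0,0,0,0,0,0,0],
)

```text
t: 13.15
tcp_pos: [542.1, -139.1, 40.1]
tcp_rot: [3.134, 0.012, 1.515]
contact_force: [-0.4, -2.4, 2.3]
finger_gap: 0.172
```

Run:
```python
from h import *
import pickle
f=get('wrist','w9.png');pickle.dump(f,open('w9.pkl','wb'))
s=monitor.get_state(); p=s['tcp_pos'];print(s['t'],p,s['tcp_rot'],s['finger_gap'],s['contact_force'])
```

```text
13.2 [ 541.4296729  -137.07265028   39.3719394 ] [3.13553317 0.01026868 1.51602878] 0.17864064875566624 [-0.02974111  1.55409273 -0.60217889]
```

View pics/w9.png

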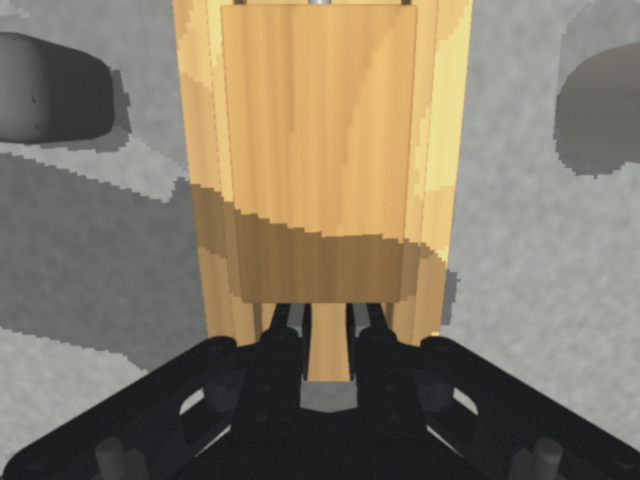

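Run:
```python
from h import *
import pickle
f=pickle.load(open('w9.pkl','rb'))
W=onz(f,[(243,302),(407,302),(222,6),(417,4)],50)
th=-0.0555;R=np.array([[np.cos(th),-np.sin(th)],[np.sin(th),np.cos(th)]]);print(W,(W[:,:2]-[548.96,8.41])@R)
```

```text
[[ 511.00981275 -126.50739427   50.        ]
 [ 572.81939636 -130.12897404   50.        ]
 [ 516.5283618   -28.26058797   50.        ]
 [ 575.12658528  -30.84069653   50.        ]] [[ -30.40768235 -136.81481222]
 [  31.50762571 -137.00214468]
 [ -30.34752928  -38.41315718]
 [  28.3035913   -37.73876102]]
```

Request:
drive_tool(
  gripper=[0.015,0.015,0.015,0.015,0.015,0.015,0.015,0.015,0.015,0.015],
  slide=[
    [0.0003,0.006,0],
    [0.0007,0.013,0],
    [0.001,0.02,0],
    [0.0015,0.027,0],
    [0.002,0.034,0],
    [0.0022,0.04,0],
    [0.0025,0.045,0],
    [0.0028,0.05,0],
    [0.003,0.055,0],
    [0.003,0.057,0],
  ],
  yaw=[0,0,0,0,0,0,0,0,0,0],
)

```text
t: 14.03
tcp_pos: [544.5, -79.5, 39.4]
tcp_rot: [3.135, 0.01, 1.516]
contact_force: [-0.7, -2.2, 1.9]
finger_gap: 0.176
```

Run:
```python
from h import *
import pickle
f=get('wrist','w10.png');pickle.dump(f,open('w10.pkl','wb'))
s=monitor.get_state(); p=s['tcp_pos'];print(s['t'],p,s['tcp_rot'],s['finger_gap'],s['contact_force'])
```

```text
14.0833 [544.39989918 -79.2829309   39.31027237] [3.13559691 0.00985195 1.51640527] 0.17543155517974526 [ 0.47771611 -1.07232717  0.26962942]
```

View pics/w10.png

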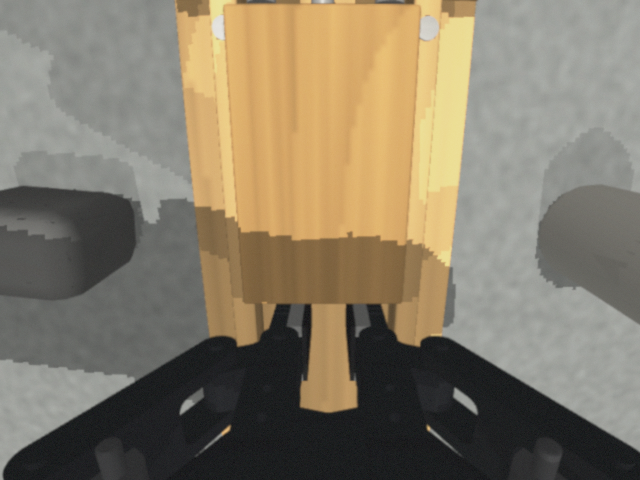

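Request:
drive_tool(
  gripper=[0.015,0.015,0.015,0.015,0.015,0.015,0.015,0.015,0.015,0.015],
  slide=[
    [0.0001,0.002,0],
    [0.0002,0.004,0],
    [0.0003,0.006,0],
    [0.0004,0.008,0],
    [0.0005,0.009,0],
    [0.0005,0.01,0],
    [0.0005,0.01,0],
    [0.0005,0.01,0],
    [0.0005,0.01,0],
    [0.0005,0.01,0],
  ],
  yaw=[0,0,0,0,0,0,0,0,0,0],
)

```text
t: 14.92
tcp_pos: [545.0, -70.4, 39.3]
tcp_rot: [3.135, 0.012, 1.516]
contact_force: [0.3, -7.3, -0.1]
finger_gap: 0.177
```

Run:
```python
from h import *
s=monitor.get_state(); p=s['tcp_pos'];print(s['t'],p,s['tcp_rot'],s['finger_gap'],s['contact_force'])
f=get('top','t11.png')
cv2.imwrite('pics/c11.png',cv2.resize(f['img'][165:245,220:400,::-1],None,fx=4.4,fy=4.4,interpolation=cv2.INTER_CUBIC))
```

```text
14.9167 [544.97559913 -70.36826353  39.31794607] [3.1352398  0.01173328 1.516394  ] 0.17690597704275224 [ 0.34022912 -7.25509873 -0.07618623]
```

View pics/c11.png

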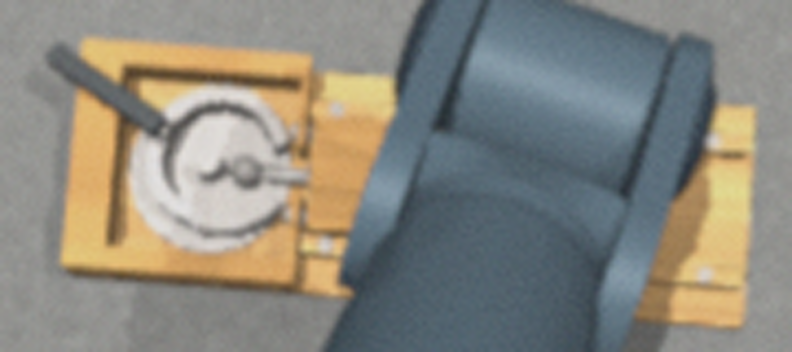

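The stud head is inside the open cam, and the pins push back with 7 N. I'll back off slowly and then lift.

Request:
drive_tool(
  gripper=[0.015,0.015,0.015,0.015,0.015,0.015,0.015,0.015,0.015,0.015],
  slide=[
    [0,-0.0006,0],
    [0,-0.0012,0],
    [0,-0.0018,0],
    [0,-0.0025,0],
    [0,-0.0035,0],
    [0,-0.006,0],
    [0,-0.012,0],
    [0,-0.022,0.005],
    [0,-0.025,0.035],
    [0,-0.025,0.07],
  ],
  yaw=[0,0,0,0,0,0,0,0,0,0],
)

```text
t: 15.8
tcp_pos: [542.7, -95.7, 107.6]
tcp_rot: [3.142, 0.009, 1.515]
contact_force: [0.4, -0.3, 0.3]
finger_gap: 0.174
```

Run:
```python
from h import *
s=monitor.get_state(); p=s['tcp_pos'];print(s['t'],p,s['tcp_rot'],s['joints'],s['contact_force'])
```

```text
15.8 [542.71614274 -95.66671772 107.58889627] [3.1415691  0.00933178 1.51519171] [-0.3762679   0.18028549  1.90108604 -0.01015899  1.05727944 -0.31568583] [ 0.43406598 -0.34373728  0.29850683]
```

Request:
drive_tool(
  gripper=[0.034,0.034,0.034,0.034,0.034,0.034,0.034,0.034,0.034,0.034],
  slide=[
    [0.005,0.025,0.03],
    [0.012,0.06,0.045],
    [0.02,0.096,0.045],
    [0.028,0.134,0.045],
    [0.036,0.17,0.045],
    [0.044,0.208,0.045],
    [0.05,0.24,0.03],
    [0.0537,0.254,0.01],
    [0.0537,0.254,0.01],
    [0.0537,0.254,0.01],
  ],
  yaw=[-4,-8,-12,-16,-20,-24,-28,-30,-30,-30],
)

```text
t: 16.63
tcp_pos: [595.5, 158.4, 116.3]
tcp_rot: [-3.139, 0.011, 0.993]
contact_force: [-0.0, -1.5, -0.6]
finger_gap: 0.395
```

Run:
```python
from h import *
f=get('wrist','w12.png')
s=monitor.get_state(); p=s['tcp_pos'];print(s['t'],p,s['tcp_rot'],s['finger_gap'])
get('scene','s12.png');f=get('top','t12.png')
a=cv2.imread('pics/s12.png')[235:325,225:415]; cv2.imwrite('pics/c12.png',cv2.resize(a,None,fx=4.2,fy=4.2,interpolation=cv2.INTER_CUBIC))
```

```text
16.6833 [596.33638711 157.72851984 117.57259285] [-3.14100788  0.00994706  0.99215189] 0.4020303807167542
```

View pics/w12.png

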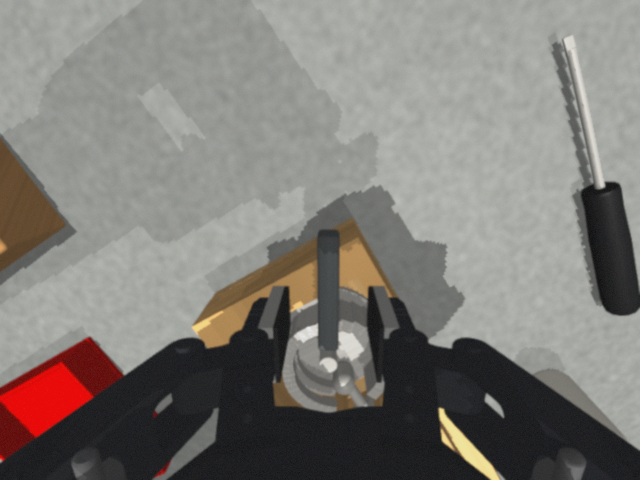

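View pics/c12.png

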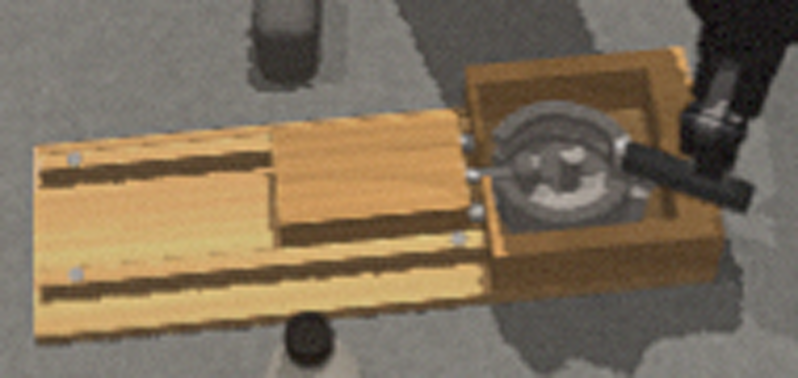

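Request:
drive_tool(
  gripper=[0.034,0.034,0.034,0.034,0.034,0.022,0.022,0.022,0.022,0.022],
  slide=[
    [0,0.001,-0.015],
    [0,0.001,-0.03],
    [0,0.001,-0.04],
    [0,0.001,-0.049],
    [0,0.001,-0.051],
    [0,0.001,-0.051],
    [0,0.001,-0.051],
    [0,0.001,-0.051],
    [0,0.001,-0.051],
    [0,0.001,-0.051],
  ],
  yaw=[0,0,0,0,0,0,0,0,0,0],
)

```text
t: 17.62
tcp_pos: [597.6, 158.2, 68.5]
tcp_rot: [3.139, 0.008, 0.991]
contact_force: [-0.2, -1.0, 0.4]
finger_gap: 0.259
```

```bash
cat > arc.py <<'E'
from h import *
import sys
s=monitor.get_state(); p=s['tcp_pos'];print(s['t'],p.round(1),s['finger_gap'],s['contact_force'].round(1),s['joints'].round(2))
C=np.array([553.7,93.3]);v=p[:2]-C;a0=np.degrees(np.arctan2(v[1],v[0]));y0=np.degrees(s['tcp_rot'][2]);print(np.hypot(*v),a0,y0)
st=float(sys.argv[1])
for i in range(1,11):
    a=a0+st*i; q=C+78*np.array([np.cos(np.radians(a)),np.sin(np.radians(a))]); print(round(a,1),((q-p[:2])/1000).round(4).tolist(),round((a-y0+180)%360-180,1))
E
python3 arc.py 4.5
```

```text
17.6167 [597.6 158.2  68.5] 0.2585575972271144 [-0.2 -1.   0.4] [ 0.08  0.38  1.73 -0.01  1.03  0.66]
78.37814232184544 55.93270962463458 56.75952635954031
60.4 [-0.0054, 0.0029] 3.7
64.9 [-0.0109, 0.0057] 8.2
69.4 [-0.0165, 0.0081] 12.7
73.9 [-0.0223, 0.01] 17.2
78.4 [-0.0283, 0.0115] 21.7
82.9 [-0.0343, 0.0125] 26.2
87.4 [-0.0404, 0.013] 30.7
91.9 [-0.0465, 0.013] 35.2
96.4 [-0.0526, 0.0126] 39.7
100.9 [-0.0587, 0.0117] 44.2
```

Request:
drive_tool(
  gripper=[0.022,0.022,0.022,0.022,0.022,0.022,0.022,0.022,0.022,0.022],
  slide=[
    [-0.0054,0.0029,-0.003],
    [-0.0109,0.0057,-0.003],
    [-0.0165,0.0081,-0.003],
    [-0.0223,0.01,-0.003],
    [-0.0283,0.0115,-0.003],
    [-0.0343,0.0125,-0.003],
    [-0.0404,0.013,-0.003],
    [-0.0465,0.013,-0.003],
    [-0.0526,0.0126,-0.003],
    [-0.0587,0.0117,-0.003],
  ],
  yaw=[4,8,13,17,22,26,31,35,40,44],
)

```text
t: 18.45
tcp_pos: [539.1, 170.2, 66.0]
tcp_rot: [3.138, 0.008, 1.763]
contact_force: [1.1, -0.2, 0.2]
finger_gap: 0.258
```

```bash
python3 arc.py 4.5
```

```text
18.45 [539.1 170.2  66. ] 0.2579050962968044 [ 1.1 -0.2  0.2] [ 0.11  0.28  1.88 -0.01  0.98 -0.08]
78.2243088506113 100.7214485064962 100.99798616252284
105.2 [-0.0059, -0.0016] 4.2
109.7 [-0.0118, -0.0034] 8.7
114.2 [-0.0174, -0.0057] 13.2
118.7 [-0.0229, -0.0085] 17.7
123.2 [-0.0282, -0.0116] 22.2
127.7 [-0.0332, -0.0152] 26.7
132.2 [-0.0379, -0.0191] 31.2
136.7 [-0.0422, -0.0234] 35.7
141.2 [-0.0463, -0.028] 40.2
145.7 [-0.0499, -0.0329] 44.7
```

```bash
cat > look.py <<'E'
from h import *
import sys
n=sys.argv[1]
f=get('scene','s%s.png'%n);g=get('top','t%s.png'%n)
a=cv2.resize(f['img'][235:325,225:415,::-1],(760,360),interpolation=cv2.INTER_CUBIC)
b=cv2.resize(g['img'][165:222,220:400,::-1],(760,240),interpolation=cv2.INTER_CUBIC)
cv2.imwrite('pics/c%s.png'%n,np.vstack([a,b]))
E
python3 look.py 13
```

```text
(no output)
```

View pics/c13.png

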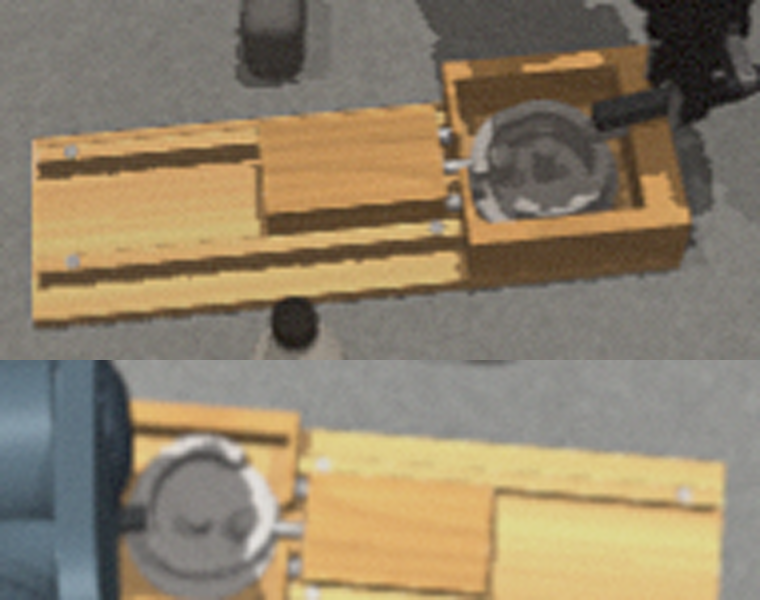

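The band has passed round behind the stud head, so it is captured. I'll keep swinging.

Request:
drive_tool(
  gripper=[0.022,0.022,0.022,0.022,0.022,0.022,0.022,0.022,0.022,0.022],
  slide=[
    [-0.0059,-0.0016,0],
    [-0.0118,-0.0034,0],
    [-0.0174,-0.0057,0],
    [-0.0229,-0.0085,0],
    [-0.0282,-0.0116,0],
    [-0.0332,-0.0152,0],
    [-0.0379,-0.0191,0],
    [-0.0422,-0.0234,0],
    [-0.0463,-0.028,0],
    [-0.0499,-0.0329,0],
  ],
  yaw=[4,9,13,18,22,27,31,36,40,45],
)

```text
t: 19.38
tcp_pos: [489.9, 137.8, 66.4]
tcp_rot: [3.136, 0.01, 2.545]
contact_force: [5.0, 4.4, -2.6]
finger_gap: 0.26
```

```bash
python3 arc.py 4.5; python3 look.py 14
```

```text
19.3833 [489.9 137.8  66.4] 0.2599807118749429 [ 5.   4.4 -2.6] [ 0.05  0.15  2.02 -0.    0.95 -0.92]
77.80549783086391 145.12314010617675 145.81644209025654
149.6 [-0.0035, -0.005] 3.8
154.1 [-0.0063, -0.0104] 8.3
158.6 [-0.0088, -0.0161] 12.8
163.1 [-0.0108, -0.0218] 17.3
167.6 [-0.0124, -0.0278] 21.8
172.1 [-0.0134, -0.0338] 26.3
176.6 [-0.014, -0.0399] 30.8
181.1 [-0.0142, -0.046] 35.3
185.6 [-0.0138, -0.0521] 39.8
190.1 [-0.013, -0.0582] 44.3
```

View pics/c14.png

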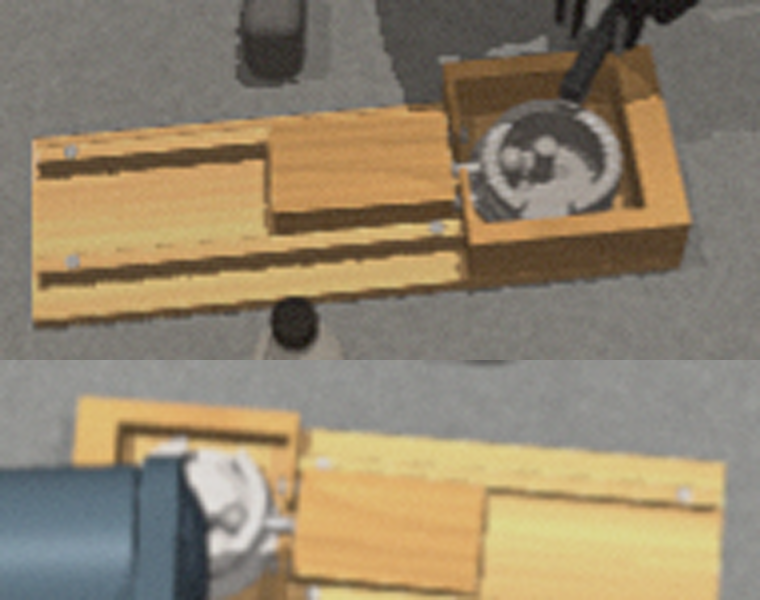

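The rail is being drawn in. I'll go on to the stop.

Request:
drive_tool(
  gripper=[0.022,0.022,0.022,0.022,0.022,0.022,0.022,0.022,0.022,0.022],
  slide=[
    [-0.0035,-0.005,0],
    [-0.0063,-0.0104,0],
    [-0.0088,-0.0161,0],
    [-0.0108,-0.0218,0],
    [-0.0124,-0.0278,0],
    [-0.0134,-0.0338,0],
    [-0.014,-0.0399,0],
    [-0.0142,-0.046,0],
    [-0.0138,-0.0521,0],
    [-0.0132,-0.0565,0],
  ],
  yaw=[4,8,13,17,22,26,31,35,40,43],
)

```text
t: 20.32
tcp_pos: [476.6, 80.7, 66.7]
tcp_rot: [3.138, 0.01, -2.992]
contact_force: [1.0, 3.3, 0.4]
finger_gap: 0.261
```

```bash
python3 arc.py 1.5; python3 look.py 15
```

```text
20.3167 [476.6  80.7  66.7] 0.2612003717867748 [1.  3.3 0.4] [-0.07  0.1   2.09  0.01  0.95 -1.8 ]
78.14332167398211 -170.7211389807969 -171.4049574509226
-169.2 [0.0005, -0.002] 2.2
-167.7 [0.0009, -0.004] 3.7
-166.2 [0.0014, -0.006] 5.2
-164.7 [0.0019, -0.008] 6.7
-163.2 [0.0024, -0.0099] 8.2
-161.7 [0.0031, -0.0119] 9.7
-160.2 [0.0037, -0.0138] 11.2
-158.7 [0.0044, -0.0157] 12.7
-157.2 [0.0052, -0.0176] 14.2
-155.7 [0.006, -0.0195] 15.7
```

View pics/c15.png

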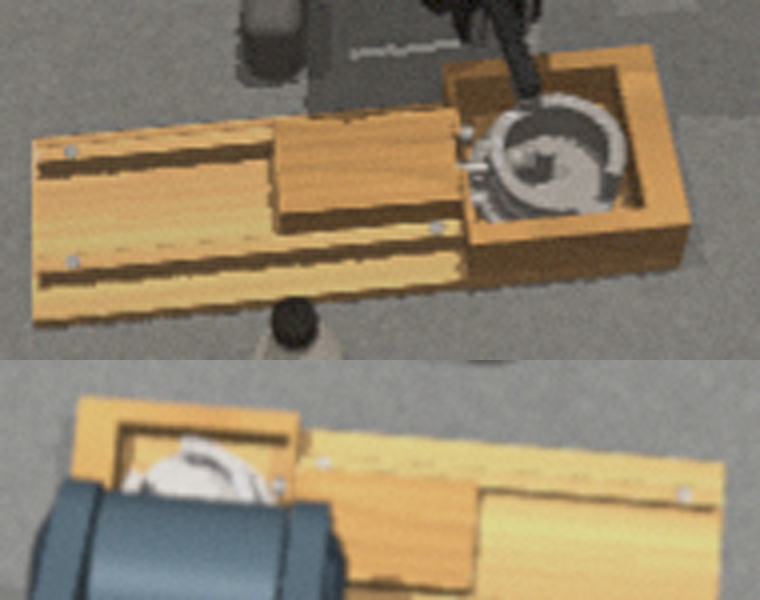

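Request:
drive_tool(
  gripper=[0.022,0.022,0.022,0.022,0.022,0.022,0.022,0.022,0.022,0.022],
  slide=[
    [0.0003,-0.0015,0],
    [0.0006,-0.003,0],
    [0.0009,-0.004,0],
    [0.0012,-0.005,0],
    [0.0014,-0.006,0],
    [0.0014,-0.006,0],
    [0.0014,-0.006,0],
    [0.0014,-0.006,0],
    [0.0014,-0.006,0],
    [0.0014,-0.006,0],
  ],
  yaw=[1,2,3,4,4,4,4,4,4,4],
)

```text
t: 21.25
tcp_pos: [477.1, 77.6, 66.3]
tcp_rot: [3.131, 0.009, -2.928]
contact_force: [-0.8, 16.9, 2.5]
finger_gap: 0.258
```

```bash
python3 arc.py 1.5 | head -3
```

```text
21.25 [477.1  77.6  66.3] 0.2583572270821871 [-0.8 16.9  2.5] [-0.08  0.1   2.09  0.02  0.95 -1.87]
78.1894164890976 -168.42264503198214 -167.75936300892096
-166.9 [0.0006, -0.002] 0.8
```

At the stop: the hand stalls with 17 N on it. I'll back off, open the jaws and lift clear.

Request:
drive_tool(
  gripper=[0.022,0.034,0.034,0.034,0.034,0.034,0.034,0.034,0.034,0.034],
  slide=[
    [-0.0005,0.002,0],
    [-0.0008,0.004,0],
    [-0.0008,0.004,0],
    [-0.0008,0.004,0.005],
    [-0.0008,0.004,0.02],
    [-0.0008,0.004,0.05],
    [-0.02,0.004,0.085],
    [-0.055,0.004,0.12],
    [-0.09,0.004,0.15],
    [-0.12,0.004,0.17],
  ],
  yaw=[0,0,0,0,0,0,0,0,0,0],
)

```text
t: 22.08
tcp_pos: [361.7, 81.2, 234.7]
tcp_rot: [3.132, 0.011, -2.929]
contact_force: [0.6, -0.5, 1.2]
finger_gap: 0.396
```

```bash
python3 look.py 16
python3 - <<'E'
from h import *
s=monitor.get_state(); print(s['t'],s['tcp_pos'],s['contact_force'])
E
```

```text
22.1833 [362.64073413  81.37363188 239.44574269] [ 1.17942253 -0.50670633 -0.01295098]
```

View pics/c16.png

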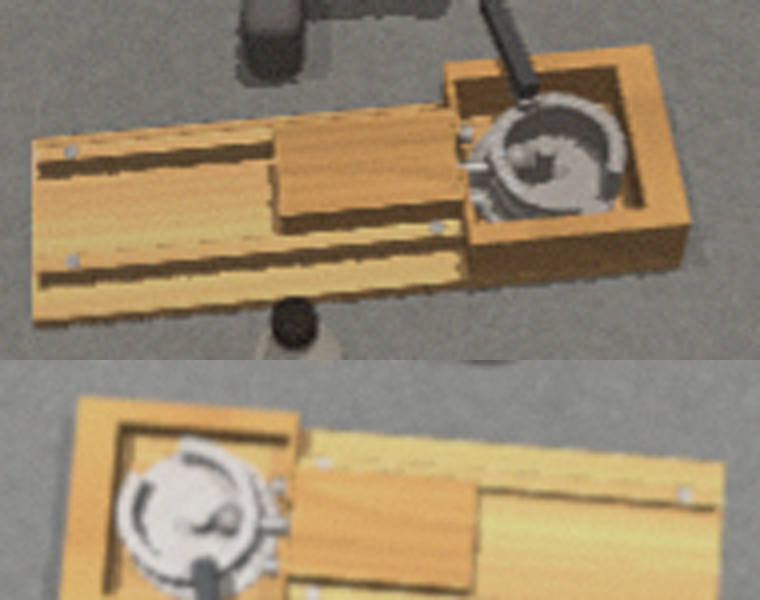

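View pics/s16.png

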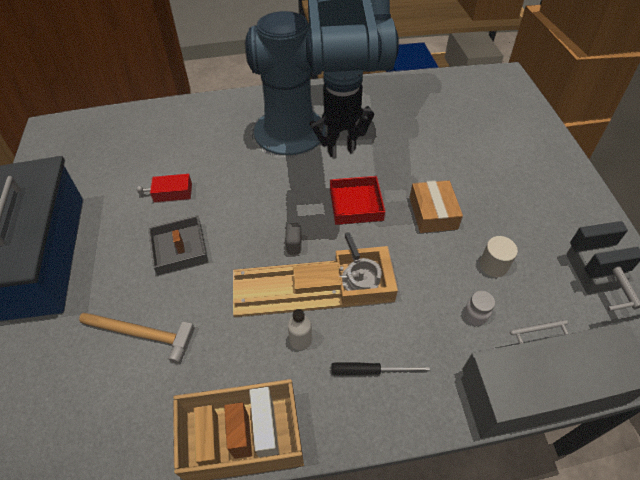

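Run:
```python
from h import *
ft=get('top','t17.png'); s=monitor.get_state();print(s['t'],abs(s['qvel']).max())
th=-0.0555;R=np.array([[np.cos(th),-np.sin(th)],[np.sin(th),np.cos(th)]]);j=lambda w:(w[:,:2]-[548.96,8.41])@R
im=ft['img']
cv2.imwrite('pics/c17.png',cv2.resize(im[160:245,225:345,::-1],None,fx=6.5,fy=6.5,interpolation=cv2.INTER_CUBIC))
for J in ([0,-65,50],[0,35,50],[0,155,50],[30,-65,50],[-30,-65,50]):
    w=np.r_[R@J[:2]+[548.96,8.41],J[2]];print(J,proj(ft,w), ((proj(ft,w)-[225,160]+.5)*6.5).round())
```

```text
22.2333 0.14214143126283973
[0, -65, 50] [[331.70009598 205.55538597]] [[697. 299.]]
[0, 35, 50] [[287.91331841 202.15273178]] [[412. 277.]]
[0, 155, 50] [[235.49300365 198.1844815 ]] [[ 71. 251.]]
[30, -65, 50] [[332.61935237 192.64710366]] [[703. 215.]]
[-30, -65, 50] [[330.77105034 218.55052315]] [[691. 384.]]
```

View pics/c17.png

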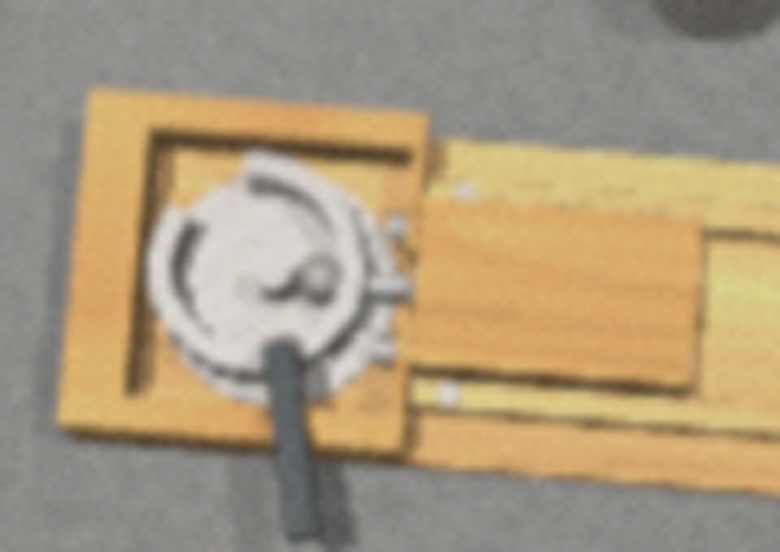

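Run:
```python
from h import *
f=get('wrist'); f=get('top')
s=monitor.get_state();print(s['t'],abs(s['qvel']).max(),s['contact_force'])
print(manip.finish_job())
```

```text
22.3333 0.0692991842479723 [0.30361092 0.26328423 0.15192336]
the job is handed in; nothing more can be done
None
```

I finished the joint and handed the job in at about 22 s of the 72 s allowed. No verdict comes back, so the checks below are my own measurements from the camera images.

What I did:
- Put the offcut in the grey tray.
- Swung the lever back to its open stop.
- Pushed the rail until the stud head was inside the cam.
- Swung the lever round to its closed stop.
- Let go and lifted clear.

Last checks:
- **Cam:** the lever reads about 2.25 rad in the top picture. The hand stalled against the stop with 17 N.
- **Rail:** no gap shows at the panel edge. The rail's rear edge sits where it should for a flush fit, to about 1.5 mm, which is as fine as the top camera can resolve.
- **Stud head:** it shows inside the closed band in the top view.
- **Offcut:** it stands upright inside the grey tray.
- **Other things:** they look unmoved by eye in the last scene picture; I did not measure them.
- **Contact:** the hand was clear, with no more than 0.3 N on any axis of the wrist. The arm was still settling at 0.07 rad/s when I handed in.

The one disagreement was between cameras: the first tray and jig positions differed by up to 10 mm between the scene and top views. I used the closer wrist view for the jig and an average of the two for the tray, and both held up.

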